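# Find the high point of a dough-divider eccentric with a plunger indicator

### The job

The eccentric shaft of the dough divider lies in two V-blocks under a dial indicator. Slide the indicator gently down by its knob until its plunger rests on the eccentric and the dial pointer has moved about half a turn. Then turn the shaft by its crank while watching the dial and leave it, hands off, where the eccentric stands highest under the plunger; never force the plunger against its inner end, and leave the things lying around where they are.

Things in the scene. Friction and masses are not known exactly. Their poses are not given: they have to be found in the camera images.
- stand: Fixed steel inspection stand: plate 250 x 360 x 20 mm; origin on the table under the crossing of the shaft's and the plunger's axes, z up, y along the shaft. Two V-blocks at y = +-55 mm (100 mm wide, 30 thick) hold the shaft under brass keepers (tops 102 mm high). A 30 mm square column at x = -100 mm, y = 0 guides the indicator's carriage.
- shaft_axis (a point): Point on the shaft's axis (along y), 85 mm above the table, under the plunger. Here the shaft carries the eccentric: a steel disc 48 mm in diameter, 20 mm thick, centre 10 mm off the axis, clamped at an unknown angle to the crank. At its high point its top is 119 mm above the table; 0.2 rad to either side it is about 0.3 mm lower.
- carriage (a joint): How far the indicator's grey carriage (46 mm square sleeve, 130 mm tall, on the column) has been slid down, m: 0 at the top, 0.065 at the bottom. It moves straight down, with about 5 N of push needed (plus the plunger's spring), 13 N to lift it, and stays where it is left.
- knob (a point): Grip point of the carriage's upright round black knob, 22 mm in diameter, 48 mm tall, above the column: 20 mm below the knob's top, 28 mm above the carriage's top. It moves down with the carriage. The dial (56 mm in diameter, face up, 20 mm lower than this point) sits 100 mm from it towards the stand's +x, on an arm of the carriage.
- plunger: The indicator's sprung plunger, an upright steel rod 7 mm in diameter with a ball end of 4 mm radius; origin at its lowest point (the tip), above the stand's x = 0, y = 0. Stroke into the dial 32 mm; its light spring gives 0.7 N at first contact, 2 N at the end of the stroke, beyond which the force climbs steeply. It rides on the eccentric with little friction.
- pointer (a joint): Angle of the dial's black pointer, rad: 0 when the plunger is fully out, growing (clockwise from above) by one turn, 6.283, for every 10 mm the plunger is pushed in; 20.1 at the inner end.
- crank (a joint): Angle of shaft and crank, rad: 0 with the crank arm upright, positive when its top leans to the stand's +x; stops at -1.25 and 1.25. It starts between -1.15 and -0.9. Turning takes 4 to 8 N at the handle; it stays where left. The high point lies between -0.4 and 0.95; from the start the plunger rises 1.5 to 17 mm to it.
- crank_grip (a point): Middle of the crank's round black handle, a sleeve that turns freely on its pin: 14 mm in diameter, 52 mm long, parallel to the shaft (stand's y), its centre line 70 mm from the shaft's axis and this point at y = -148 mm in the stand's frame; the crank arm is 28 mm from it towards +y. It can be gripped from above.
- bearing: Bystander: steel ring 42 mm across, 14 mm high, on the stand's plate; origin under its centre.
- spare_nut: Bystander: dark round nut 28 mm across, 13 mm high, on the stand's plate; origin under its centre.
- wrench: Bystander: wrench 180 mm long lying on the table.
- screwdriver: Bystander: screwdriver 200 mm long lying on the table.
- scraper: Bystander: steel dough scraper with wooden grip, 110 x 130 mm, lying on the table.
- bowl: Bystander: steel bowl 170 mm across, 70 mm high.
- tin: Bystander: open loaf tin 110 x 240 x 75 mm.
- oil: Bystander: white bottle 52 mm in diameter, 130 mm tall.

How it is judged (in metres and radians):
On the way:
1. the indicator is lowered until its plunger is in contact and the pointer has moved about half a turn (between 0.25 and 0.8 turn), and stays so for 0.3 s (value of joint pointer between 1.57 and 5.03 rad and contact force between plunger and anything else above 0.3 N), for 0.3 s.
At the end, for the whole second after the job is handed in: The plunger rests on the eccentric (pushed in, but not to its inner end) and its tip stands at most 0.5 mm below 119 mm, the eccentric's highest level above the table (the crank within about 0.2 rad of the high point; contact itself takes up 0.1 to 0.2 mm), with the shaft at rest (z of plunger in the frame of stand above 0.1185 m and contact force between plunger and anything else above 0.3 N and value of joint pointer below 19.5 rad and velocity of joint crank between -0.05 and 0.05 rad/s); the robot touches nothing.
It fails at once if the plunger is pressed with more than 6 N (driven against its inner end) (contact force between plunger and anything else above 6 N).
It fails at once if a bystander is moved by more than 30 mm (distance of any of bearing, spare_nut, wrench, screwdriver, scraper, bowl, tin, oil from where it was at the start of the episode above 0.03 m).
It also fails if it takes over 67 s, if anything falls off the work surface, if the arm or the gripper's body presses on something with over 40 N, if the wrist force passes 120 N, or if a joint passes its speed limit or range.

### The arm

A 6-joint arm with a two-finger parallel gripper is mounted at the origin on the work surface. World frame = base frame: x ahead of the robot, y to its left, z up, the work surface at z = 0. Lengths are in mm, angles in rad, forces in N, time in s.
With the tool pointing down it reaches from about 300 to 775 mm from the base axis. Payload 14.6 kg.
Tool frame: the origin (TCP) lies on the centre line of the jaws, within the pads' length; the fingertips stand 11 mm ahead of it and the grasp point (between the pads) lies 8 mm behind it; x points along the fingers, y is the direction in which the jaws open and shut, and the axes are right-handed (so a half turn about x gives the same grasp; the last joint's range is limited). The gripper opens to 94 mm and grips with 3 to 60 N. Pads are 16 mm wide; open, the fingers measure 119 mm over their backs; the gripper's body (75 mm by 177 mm) begins 78 mm behind the grasp point.
Start: joints at [1.223, 0.3, 1.521, -0, 1.321, -0.067], TCP at [152.416, 528.449, 216.446] pointing down, gripper open.
Joint ranges: [-3.03, 3.03], [-0.79, 2.21], [0.23, 2.52], [-1.04, 4.18], [0, 3.07], [-2.55, 2.55]. Speed limits (rad/s): [2.22, 2.22, 2.57, 3.14, 3.14, 3.14].

### API

Orientations are given as [roll, pitch, yaw] about the fixed x, y, z axes, in that order (R = Rz(yaw) Ry(pitch) Rx(roll)).
In Python, from cell import manip gives the robot as it stands.
- The arm moves only by the shell command python3 -m handwheel 'ROWS' [OPENING] [FORCE]. ROWS is JSON, a list of rows, each a list of 2 entries, a list of its own where there are three numbers: the shift along the tool's x, y, z in mm, then the turn about the tool's x in rad. In form: [[[x, y, z], spin], ...]. A call has exactly 10 rows; each row shifts and turns the commanded pose from where the row before left it, along the tool's axes as they then stand; what a row does not reach is not made up. A row lasts 1/8 s, in which the tool goes at most 62.5 mm and 10.7 degrees, less where a joint would pass 70% of its speed; a pose out of reach is approached as far as the arm can. A call with a gripper value outside its range is refused whole. OPENING is the closure in counts, from 0 (fully open) to 255 (shut), set as the call begins (- or left out, the last holds). The fingers move at their own pace and stop on an object; FORCE is the grip in N (left out, the last holds). Time passes only in rows, so rows that do not move let the fingers close, or fill a call up. It gives the time, the measured TCP pose, the force and the opening at its end, in the units of the state.
- manip.read_state(): the state, without advancing time (a new reading comes with each control period).
- manip.camera(name): name is "side" or "top" or "wrist"; returns a dict with "pixels" (384x512x3 uint8, red, green, blue), "z_map" (384x512 float32, mm along the optical axis (not along the pixel's ray), 0 where there is no reading), "mtx" (3x3 intrinsics, pixels), "xyz" and "orientation" of the camera in the world. Camera axes: x right, y up, looking along -z (the intrinsics and any distortion apply to the point x, -y, -z); pixel columns grow to the right and rows downward; lengths in mm; the calibration is good to about 2 mm. The wrist camera is an equidistant fisheye: a pixel r from the principal point sees the ray r / f radians off the axis. A picture is of the moment at which its call begins.
- manip.sign_off(): hands the job in, once; it reports no verdict.
Trained networks look in the newest picture that a camera, given by its name, has taken for a name from the list of things; names that differ only in an ending like _2 or _b are one class to them, and where a whole thing is asked for, a point or a joint stands for the part that bears it (a point fixed in the world has none). Each returns a list of dicts, best first, with "confidence" (0 to 1); they miss things now and then, are a little off and sometimes report something else, mostly with a low value. They report only what shows in the picture. A call takes as long as a camera call.
- manip.cut_out(target, camera): "region" (384x512 bool, what is visible of it) and "centre" ([column, row] in pixels, amid what is visible of it).
The state is a dict: "clock": time; "joints": joint angles; "qd": joint speeds; "effort": joint torques, N m; "eef_pos": TCP position; "eef_rot": TCP orientation; "wrist_force": force on the tool from outside, world axes, zero at the start; "moment": the same for the moment, N m; "finger_gap": finger opening in mm.
Only numpy, scipy, OpenCV 4.12 (cv2) and the standard library are available. Lean on these libraries where they do the work, as an engineer would, in place of code of your own. Each camera call takes 0.05 s, during which the arm holds its last target. There are 200 camera calls.

## Working session

There is one attempt and no reset: what is moved stays moved. The work goes in short steps, Python scripts to look and compute and a shell command to move; the robot and the scene stay as the last step left them, time stands still between calls to the robot, and variables do not carry over. Pictures are saved under pics/ and viewed, about 8 in all and at most 12, crops included, and the job is handed in when it is done.

```bash
mkdir -p pics; ls; cat > h.py <<'E'
import numpy as np, cv2
from scipy.spatial.transform import Rotation as R
from cell import manip
def Rm(o): 
    o=np.array(o,float)
    return R.from_euler('xyz',o).as_matrix() if o.size==3 else o.reshape(3,3)
def world(c,uv,z=None):
    "pixels (n,2) -> world; pinhole, depth from z_map or given"
    uv=np.atleast_2d(uv).astype(int); K=np.array(c['mtx'])
    d=c['z_map'][uv[:,1],uv[:,0]] if z is None else z
    x=(uv[:,0]-K[0,2])/K[0,0]*d; y=(uv[:,1]-K[1,2])/K[1,1]*d
    return np.c_[x,-y,-d]@Rm(c['orientation']).T+np.array(c['xyz'])
def save(c,name,s=1,box=None):
    p=c['pixels'][:,:,::-1]
    if box: p=p[box[1]:box[3],box[0]:box[2]]
    cv2.imwrite('pics/'+name,cv2.resize(p,None,fx=s,fy=s,interpolation=cv2.INTER_CUBIC))
E
python3 - <<'E'
from h import *
print(manip.read_state())
for n in ['top','side']:
    c=manip.camera(n); print(n,c['xyz'],c['orientation'],c['mtx']); save(c,n+'0.png',1)
    for t in ['stand','knob','carriage','crank_grip','crank','pointer','plunger','bearing','spare_nut']:
        for r in manip.cut_out(t,n)[:2]:
            m=r['region']; ys,xs=np.nonzero(m); P=world(c,np.c_[xs,ys]); P=P[c['z_map'][ys,xs]>0]
            print(t,round(r['confidence'],2),np.round(r['centre']),m.sum(),np.round(np.median(P,0)),np.round(np.percentile(P,[3,97],axis=0)).tolist())
E
python3 -c "
import cv2,numpy as np
cv2.imwrite('pics/a.png',np.vstack([cv2.imread('pics/top0.png'),cv2.imread('pics/side0.png')])[:,:])"
```

```text
pics
{'clock': 0.0, 'joints': array([ 1.22336586e+00,  3.00463157e-01,  1.52161664e+00, -3.69720391e-05,
        1.32069286e+00, -6.66043624e-02]), 'qd': array([ 3.01132596e-04, -3.60849174e-04,  6.97444520e-05,  2.01088309e-03,
        1.68558576e-03,  3.76841548e-04]), 'effort': array([ 1.46595667e-04, -5.31804836e+01, -3.52739775e+01,  7.09120464e-02,
        2.43364874e-02, -8.47310753e-05]), 'eef_pos': array([152.3563006 , 528.20215112, 215.87563661]), 'eef_rot': array([-1.60706205,  1.56961577, -1.88787899]), 'wrist_force': array([-0.60880383, -0.03482213,  0.28469901]), 'moment': array([ 0.01743527, -0.00478476,  0.06884449]), 'finger_gap': 94.29246414411482}
top [ 469.44130411   11.85694635 1501.08700115] [ 0.05473032  0.02058226 -1.57552408] [[403.68040494   0.         257.00900417]
 [  0.         403.68040494 194.18410261]
 [  0.           0.           1.        ]]
stand 0.81 [279. 204.] 6493 [511. -45.  21.] [[379.0, -214.0, 14.0], [644.0, 123.0, 217.0]]
knob 0.92 [274. 211.] 527 [490. -19. 214.] [[423.0, -52.0, 194.0], [559.0, 16.0, 260.0]]
carriage 0.96 [275. 209.] 511 [
[... 793 characters left out ...]
 [[420.0, -205.0, 17.0], [558.0, 25.0, 254.0]]
carriage 0.68 [281. 184.] 1140 [457.   7. 199.] [[422.0, -42.0, 97.0], [556.0, 26.0, 254.0]]
crank_grip 0.61 [253. 205.] 480 [542. -13.  95.] [[509.0, -113.0, 70.0], [579.0, 76.0, 109.0]]
crank_grip 0.24 [272. 331.] 457 [457. 387.  21.] [[374.0, 341.0, 2.0], [500.0, 474.0, 29.0]]
crank 0.81 [255. 208.] 541 [540. -13.  95.] [[472.0, -136.0, 47.0], [582.0, 76.0, 120.0]]
bearing 0.5 [261. 136.] 633 [ 569. -475.   10.] [[499.0, -551.0, -1.0], [639.0, -407.0, 28.0]]
spare_nut 0.63 [274. 329.] 418 [461. 384.  22.] [[385.0, 340.0, 2.0], [500.0, 465.0, 29.0]]
spare_nut 0.55 [300. 199.] 50 [ 396. -106.   32.] [[386.0, -121.0, 24.0], [409.0, -97.0, 38.0]]
```

```bash
python3 - <<'E'
import cv2,numpy as np
f=lambda n,b:cv2.resize(cv2.imread(f'pics/{n}')[b[1]:b[3],b[0]:b[2]],(800,600),interpolation=cv2.INTER_CUBIC)
cv2.imwrite('pics/t.png',f('top0.png',(200,145,360,265)))
cv2.imwrite('pics/s.png',f('side0.png',(170,110,370,260)))
cv2.imwrite('pics/b.png',np.hstack([cv2.imread('pics/top0.png')[::1,:],cv2.imread('pics/side0.png')])[:, :] if 0 else cv2.resize(np.vstack([cv2.imread('pics/top0.png'),cv2.imread('pics/side0.png')]),(400,600)))
E
```

```text
(no output)
```

View pics/t.png

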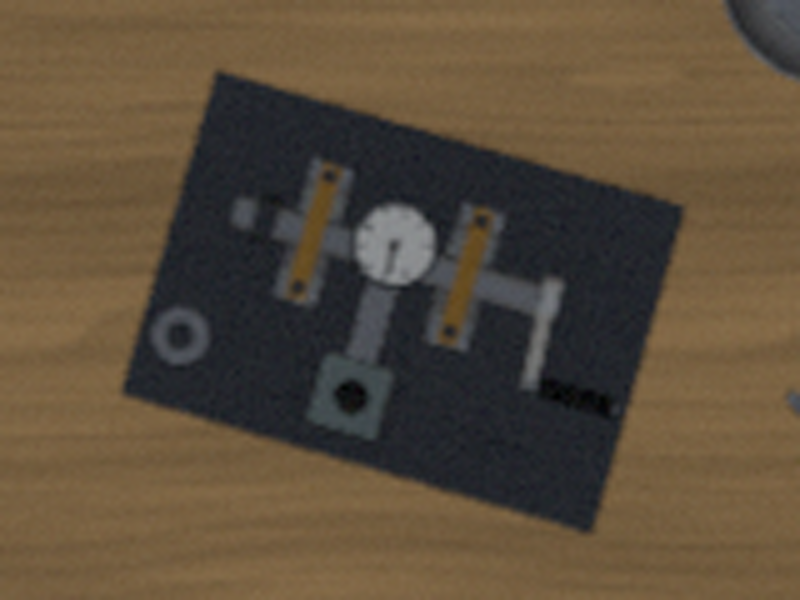

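View pics/b.png

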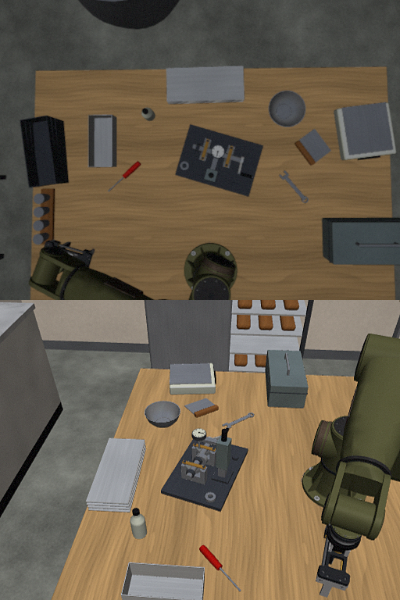

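The top view shows the knob at about px (270, 224), the dial at (279, 194) and the black handle from (309, 222) to (322, 227). Next I fit the stand's pose.

```bash
python3 - <<'E'
from h import *
c=manip.camera('top'); 
def at(u,v,zw):
    K=c['mtx']; d=np.array([(u-K[0,2])/K[0,0],-(v-K[1,2])/K[1,1],-1])@Rm(c['orientation']).T
    o=np.array(c['xyz']); return o+d*(zw-o[2])/d[2]
Z=c['z_map']; ys,xs=np.mgrid[150:262,205:350]; P=world(c,np.c_[xs.ravel(),ys.ravel()])
pl=(P[:,2]>12)&(P[:,2]<60); img=(c['pixels'][150:262,205:350].max(2)<75)
m=img.astype(np.uint8); m=cv2.morphologyEx(m,cv2.MORPH_CLOSE,np.ones((9,9)))
n,l,s,_=cv2.connectedComponentsWithStats(m); k=1+np.argmax(s[1:,4]); 
pts=np.argwhere(l==k)[:,::-1]+[205,150]
w=np.array([at(u,v,20)[:2] for u,v in pts],np.float32)
print('plate rect',cv2.minAreaRect(w))
hi=P[P[:,2]>150]; print(len(hi),np.round(hi[hi[:,2]>235]),hi[:,2].max())
crop=lambda u,v:(200+u/5,145+v/5)
k=at(*crop(351,395),258);d=at(*crop(395,245),220); print('knob',k,'dial',d,np.hypot(*(d-k)[:2]),np.arctan2(*(d-k)[1::-1]))
f=(P[:,2]>205)&(P[:,2]<235);print('carriage+dial z',np.round(np.percentile(P[f],[5,50,95],axis=0)))
for u,v in [(545,386),(612,406)]: print('handle',at(*crop(u,v),128))
s=manip.read_state(); print(Rm(s['eef_rot']).round(3))
w=manip.camera('wrist'); print(w['xyz'],w['orientation'],w['mtx']); save(w,'w0.png',1)
T=Rm(s['eef_rot']); print('cam in tool',T.T@(np.array(w['xyz'])-s['eef_pos'])); print((T.T@Rm(w['orientation'])).round(3))
E
```

```text
plate rect ((511.7559509277344, -42.443206787109375), (358.54632568359375, 249.86087036132812), 73.30315399169922)
605 [[ 4.690e+02  1.200e+01  1.501e+03]
 [ 4.690e+02  1.200e+01  1.501e+03]
 [ 4.690e+02  1.200e+01  1.501e+03]
 [ 4.690e+02  1.200e+01  1.501e+03]
 [ 4.690e+02  1.200e+01  1.501e+03]
 [ 4.690e+02  1.200e+01  1.501e+03]
 [ 4.690e+02  1.200e+01  1.501e+03]
 [ 4.690e+02  1.200e+01  1.501e+03]
 [ 4.690e+02  1.200e+01  1.501e+03]
 [ 4.690e+02  1.200e+01  1.501e+03]
 [ 4.690e+02  1.200e+01  1.501e+03]
 [ 4.690e+02  1.200e+01  1.501e+03]
 [ 4.690e+02  1.200e+01  1.501e+03]
 [ 4.690e+02  1.200e+01  1.501e+03]
 [ 4.690e+02  1.200e+01  1.501e+03]
 [ 4.690e+02  1.200e+01  1.501e+03]
 [ 4.690e+02  1.200e+01  1.501e+03]
 [ 4.690e+02  1.200e+01  1.501e+03]
 [ 4.690e+02  1.200e+01  1.501e+03]
 [ 4.690e+02  1.200e+01  1.501e+03]
 [ 4.690e+02  1.200e+01  1.501e+03]
 [ 4.690e+02  1.200e+01  1.501e+03]
 [ 4.690e+02  1.200e+01  1.501e+03]
 [ 4.690e+02  1.200e+01  1.501e+03]
 [ 4.690e+02  1.200e+01  1.501e+03]
 [ 4.690e+02  1.200e+01  1.501e+03]
 [ 4.690e+02  1.200e+01  1.501e+03]
 [ 4.690e
[... 2722 characters left out ...]
6540183  -2.94923141 258.        ] dial [539.94097347 -31.95185263 220.        ] 98.54029800820963 -0.29874648136646814
carriage+dial z [[427. -51. 208.]
 [524. -19. 215.]
 [559.  13. 222.]]
handle [ 448.79814927 -135.82859776  128.        ]
handle [ 435.10456064 -180.86844726  128.        ]
[[ 0.     0.277  0.961]
 [ 0.     0.961 -0.277]
 [-1.     0.     0.   ]]
[ 70.04596107 551.8846623  384.60443838] [-0.29193616 -0.00136415  1.28940535] [[297.31863964   0.         254.19317583]
 [  0.         297.31863964 192.32768456]
 [  0.           0.           1.        ]]
cam in tool [-168.14026276   -0.30070164  -85.62677458]
[[-0.001  0.288 -0.958]
 [ 1.     0.001 -0.001]
 [ 0.001 -0.958 -0.288]]
```

Plate size (359 x 250), stand yaw (-0.29) and knob top height (260) all check. The tool axes already nearly match the stand's: tool y is stand y, tool z is stand x. I'll move to above the knob.

```bash
python3 -m handwheel '[[[-20,-30,30],0.01],[[-20,-30,30],0],[[-20,-40,40],0],[[-20,-43,43],0],[[0,-44,44],0],[[0,-44,44],0],[[0,-44,44],0],[[0,-44,44],0],[[0,-44,44],0],[[0,-44,44],0]]' 110 20
cat > m.py <<'E'
from h import *
import sys
# delta in tool axes from present pose to a world target
def rel(t):
    s=manip.read_state(); T=Rm(s['eef_rot']); return (T.T@(np.array(t)-s['eef_pos'])).round(1)
def wpix(w,P):
    q=Rm(w['orientation']).T@(np.array(P)-w['xyz']); x,y,z=q[0],-q[1],-q[2]
    r=np.hypot(x,y); th=np.arctan2(r,z); K=w['mtx']; return np.array([K[0,2]+K[0,0]*th*x/r,K[1,2]+K[1,1]*th*y/r]).round(1)
E
python3 - <<'E'
from m import *
print(manip.read_state()['eef_pos'],manip.read_state()['finger_gap'],rel([445.5,-2.5,232]))
w=manip.camera('wrist'); save(w,'w1.png',1.5)
print(wpix(w,[445.5,-2.5,260]),wpix(w,[540.5,-32,220]))
E
```

```text
clock: 2.35
eef_pos: [425.9, 21.2, 296.3]
eef_rot: [0.326, 1.57, 0.035]
wrist_force: [0.3, 0.7, 0.0]
finger_gap: 53.4
[425.90711113  21.23707688 296.29889911] 53.371183851753955 [ 64.3 -17.1  25.5]
[232.3 253.5] [237.1 316.8]
```

View pics/w1.png

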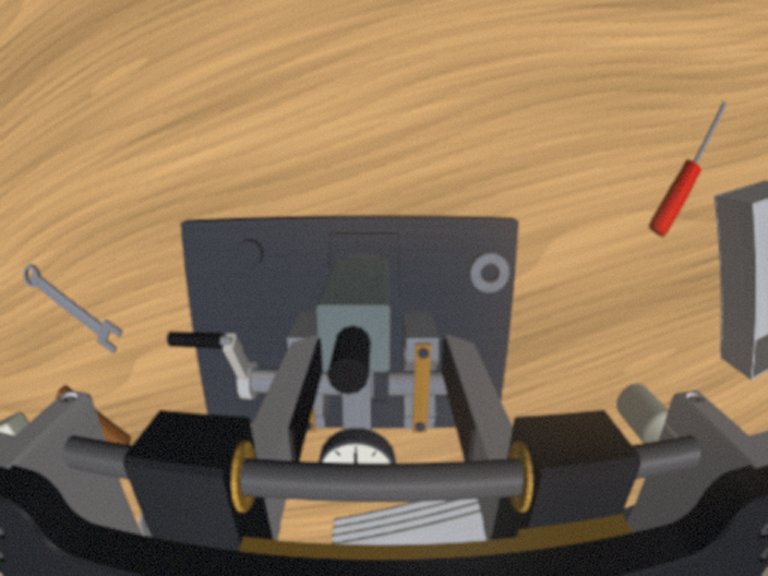

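The wrist view shows the knob top at about px (233, 248) against (232, 253) predicted, centred between the fingers. The dial sits half behind the gripper's bar at (237, 307). I'll descend and grip.

```bash
python3 -m handwheel '[[[0,-9,12],0],[[0,-8,12],0],[[12,0,0],0],[[16,0,0],0],[[16,0,0],0],[[14,0,0],0],[[6,0,0],0],[[0,0,0],0],[[0,0,0],0],[[0,0,0],0]]' 110 20
python3 -m handwheel '[[[0,0,0],0],[[0,0,0],0],[[0,0,0],0],[[0,0,0],0],[[0,0,0],0],[[0,0,0],0],[[0,0,0],0],[[0,0,0],0],[[0,0,0],0],[[0,0,0],0]]' 255 25
python3 - <<'E'
from m import *
print(manip.read_state()['eef_pos'],manip.read_state()['wrist_force'])
c=manip.camera('top'); w=manip.camera('wrist'); s=manip.camera('side')
f=lambda i,b,z:cv2.resize(i['pixels'][b[1]:b[3],b[0]:b[2],::-1],z,interpolation=cv2.INTER_CUBIC)
cv2.imwrite('pics/c2.png',np.hstack([f(c,(264,179,294,209),(400,400)),f(w,(157,232,317,392),(400,400))]))
save(s,'s2.png',4,(200,100,340,240))
E
```

```text
clock: 3.65
eef_pos: [443.6, 0.1, 232.4]
eef_rot: [0.173, 1.57, -0.118]
wrist_force: [-0.4, 0.4, 0.1]
finger_gap: 53.4
clock: 4.9
eef_pos: [442.8, -2.2, 232.0]
eef_rot: [-1.658, 1.566, -1.95]
wrist_force: [-7.8, -20.5, 2.1]
finger_gap: 21.5
[442.77364731  -2.17344828 231.95145399] [ -7.75396353 -20.51434641   2.1322889 ]
```

View pics/c2.png

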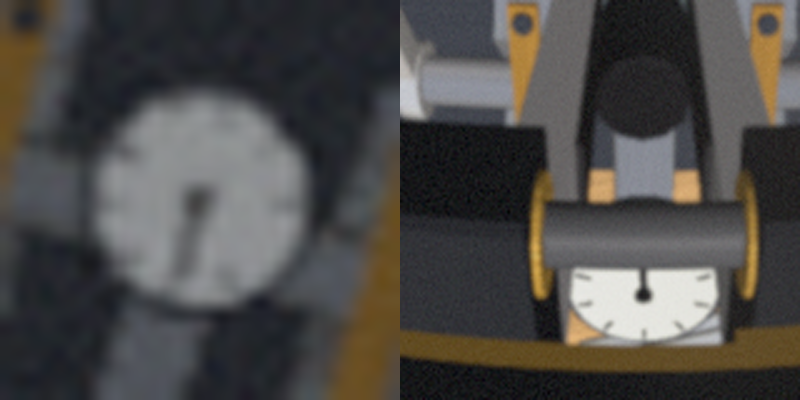

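The gripper holds the knob (gap 21.5). In the wrist picture the dial is clear at about px (254, 350), with the pointer at zero and pointing up. I'll relieve the side load and slide down slowly.

```bash
python3 -m handwheel '[[[0,-2,0],0],[[1.5,0,0],0],[[1.5,0,0],0],[[1.5,0,0],0],[[1.5,0,0],0],[[1.5,0,0],0],[[1.5,0,0],0],[[1.5,0,0],0],[[1.5,0,0],0],[[0,0,0],0]]' 255 25
cat > d.py <<'E'
from m import *
w=manip.camera('wrist'); s=manip.read_state(); print(s['clock'],s['eef_pos'].round(1),s['wrist_force'].round(1))
n=sys.argv[1]; save(w,n,4,(209,310,299,385))
g=w['pixels'].min(2).astype(float); a=np.arange(0,360,4); cx,cy=254.3,350
v=[np.mean([cv2.getRectSubPix(g.astype(np.float32),(1,1),(float(cx+r*np.sin(np.radians(t))*1.3),float(cy-r*np.cos(np.radians(t)))))[0,0] for r in np.arange(5,9,.5)]) for t in a]
o=np.argsort(v)[:8]; print([(int(a[i]),int(v[i])) for i in o])
E
python3 d.py d1.png
```

```text
clock: 6.3
eef_pos: [442.7, -2.3, 220.0]
eef_rot: [-1.527, 1.569, -1.818]
wrist_force: [-3.0, -6.9, 2.8]
finger_gap: 21.7
6.35 [442.7  -2.3 220. ] [-3.4 -6.8  3.1]
[(0, 41), (356, 42), (4, 49), (352, 51), (348, 65), (8, 70), (344, 85), (12, 93)]
```

```bash
python3 -m handwheel '[[[1.5,0,0],0],[[1.5,0,0],0],[[1.5,0,0],0],[[1.5,0,0],0],[[1,0,0],0],[[1,0,0],0],[[1,0,0],0],[[1,0,0],0],[[0,0,0],0],[[0,0,0],0]]' 255 25
python3 d.py d2.png
```

```text
clock: 7.6
eef_pos: [442.7, -2.3, 210.1]
eef_rot: [-1.513, 1.569, -1.804]
wrist_force: [-3.9, -6.9, 2.6]
finger_gap: 21.5
7.65 [442.7  -2.3 210.1] [-3.7 -6.5  4.1]
[(0, 43), (356, 44), (4, 49), (352, 50), (348, 64), (8, 69), (344, 83), (12, 93)]
```

```bash
python3 -m handwheel '[[[1,0,0],0],[[1,0,0],0],[[1,0,0],0],[[1,0,0],0],[[1,0,0],0],[[1,0,0],0],[[1,0,0],0],[[0,0,0],0],[[0,0,0],0],[[0,0,0],0]]' 255 25
python3 d.py d3.png
```

```text
clock: 8.9
eef_pos: [442.8, -2.3, 203.1]
eef_rot: [-1.503, 1.569, -1.793]
wrist_force: [-3.4, -6.4, 3.8]
finger_gap: 22.2
8.95 [442.7  -2.3 203.1] [-3.  -6.9  3.8]
[(356, 43), (0, 44), (352, 49), (4, 52), (348, 64), (8, 71), (344, 86), (12, 94)]
```

```bash
python3 -m handwheel '[[[1,0,0],0],[[1,0,0],0],[[1,0,0],0],[[1,0,0],0],[[1,0,0],0],[[1,0,0],0],[[1,0,0],0],[[0,0,0],0],[[0,0,0],0],[[0,0,0],0]]' 255 25
python3 d.py d4.png
python3 - <<'E'
from m import *
c=manip.camera('top'); P=world(c,np.array([(u,v) for u in range(274,285) for v in range(189,200)])); print(np.median(P,0))
E
```

```text
clock: 10.2
eef_pos: [442.7, -2.3, 196.2]
eef_rot: [-1.493, 1.569, -1.784]
wrist_force: [-3.3, -5.9, 3.9]
finger_gap: 21.4
10.25 [442.8  -2.3 196.2] [-3.6 -5.5  3.7]
[(0, 51), (356, 51), (4, 54), (352, 56), (348, 67), (8, 68), (12, 86), (344, 87)]
[542.12250594 -33.16845158 181.93289936]
```

The dial's depth has dropped about 36 mm, so the carriage follows the hand, but there is no contact yet.

```bash
python3 -m handwheel '[[[1,0,0],0],[[1,0,0],0],[[1,0,0],0],[[1,0,0],0],[[1,0,0],0],[[1,0,0],0],[[1,0,0],0],[[0,0,0],0],[[0,0,0],0],[[0,0,0],0]]' 255 25
python3 d.py d5.png
```

```text
clock: 11.55
eef_pos: [442.8, -2.3, 189.2]
eef_rot: [-1.452, 1.569, -1.743]
wrist_force: [-3.2, -6.6, 3.8]
finger_gap: 21.5
11.6 [442.8  -2.3 189.2] [-3.6 -7.   4. ]
[(4, 49), (0, 49), (356, 51), (8, 55), (352, 55), (348, 66), (12, 73), (344, 86)]
```

View pics/d5.png

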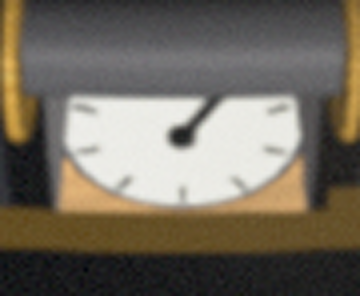

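Pointer at about +35°, hub at px (254, 344). My detector was centred on the wrong spot, so its earlier zeros mean nothing. I'll fix it and re-read the saved crops.

```bash
cat > ptr.py <<'E'
import numpy as np, cv2
def angle(img4):  # 4x crop of wrist image: pointer angle deg, clockwise, 0 up
    g=cv2.GaussianBlur(img4.min(2).astype(np.float32),(0,0),2); a=np.arange(0,360,3); q=np.radians(a)
    b=[np.mean([cv2.getRectSubPix(g,(1,1),(float(180+118*r*np.sin(t)),float(135-73*r*np.cos(t))))[0,0] for r in np.arange(.24,.45,.03)]) for t in q]
    i=int(np.argmin(b)); return int(a[i]),int(b[i]),int(np.median(b))
if __name__=='__main__':
    import sys
    for f in sys.argv[1:]: print(f,angle(cv2.imread('pics/'+f)))
E
sed -i '/^g=/,$d' d.py; echo "from ptr import angle; print('ANGLE',angle(cv2.imread('pics/'+n)))" >> d.py
python3 ptr.py d1.png d2.png d3.png d4.png d5.png
```

```text
d1.png (0, 90, 224)
d2.png (0, 90, 225)
d3.png (0, 91, 227)
d4.png (144, 80, 228)
d5.png (33, 81, 229)
```

The earlier crops read consistently: at d4 the pointer was at 144° (half-turn window, held), and I then overshot to 393° (10.9 mm). I'll lift 6 mm back to about half a turn for stroke margin.

```bash
python3 -m handwheel '[[[-1.5,0,0],0],[[-1.5,0,0],0],[[-1.5,0,0],0],[[-1.5,0,0],0],[[0,0,0],0],[[0,0,0],0],[[0,0,0],0],[[0,0,0],0],[[0,0,0],0],[[0,0,0],0]]' 255 40
python3 d.py d6.png
```

```text
clock: 12.85
eef_pos: [442.7, -2.3, 194.0]
eef_rot: [-2.072, 1.569, -2.363]
wrist_force: [2.4, -6.9, -10.0]
finger_gap: 21.5
12.9 [442.6  -2.3 194. ] [  1.8  -6.3 -10.2]
ANGLE (213, 76, 228)
```

```bash
python3 -m handwheel '[[[0.5,0,0],0],[[0,0,0],0],[[0,0,0],0],[[0,0,0],0],[[0,0,0],0],[[-10,0,0],0],[[-15,0,0],0],[[-15,0,0],0],[[-15,0,0],0],[[-15,0,0],0]]' 110 40
python3 - <<'E'
from m import *
c=manip.camera('top');s=manip.read_state(); print(s['joints'].round(3),s['eef_pos'].round(1),s['finger_gap'])
save(c,'t3.png',12,(258,172,300,212)); cv2.imwrite('pics/t3b.png',np.hstack([cv2.resize(cv2.imread('pics/t3.png'),(400,400)),cv2.resize(c['pixels'][160:260,225:325,::-1],(400,400))]))
O=np.array([541.3,-31.8]); R2=np.array([[.958,.2874],[-.2874,.958]])
for th in [-1.0]:
  p=O+R2@[70*np.sin(th),-148]; print(p, 'tool delta', rel([*p,85+70*np.cos(th)-8]))
for t in ['crank_grip','crank']:
  for r in manip.cut_out(t,'top')[:2]: print(t,r['confidence'],r['centre'],r['region'].sum())
E
```

```text
clock: 14.15
eef_pos: [442.9, -1.8, 265.7]
eef_rot: [0.215, 1.57, -0.075]
wrist_force: [0.4, 1.1, 0.4]
finger_gap: 53.4
[-0.087  0.018  1.728 -0.     1.393 -1.367] [443.4  -1.8 267.5] 53.66811257804528
[ 442.33575576 -156.65528673] tool delta [ 152.7 -148.7   42.9]
crank_grip 0.62 [301.2, 203.5] 429
crank 0.62 [305.1, 203.2] 357
```

View pics/t3b.png

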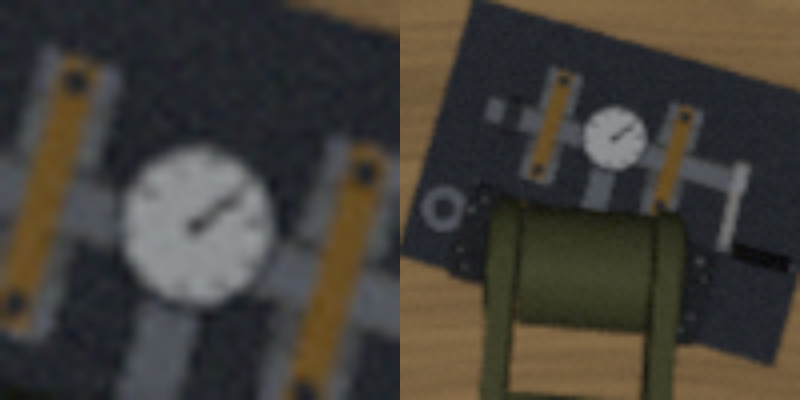

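The top view shows the pointer at about 211°, matching the wrist view's 213°, and the crank handle at about px (415, 224). Moving over the handle with a quarter turn.

```bash
python3 -m handwheel '[[[0,-49,14],0],[[0,-50,14],0],[[0,-50,14],0],[[0,0,0],0.175],[[0,0,0],0.175],[[0,0,0],0.175],[[0,0,0],0.175],[[0,0,0],0.175],[[0,0,0],0.175],[[0,0,0],0.175]]' 110 40
python3 -m handwheel '[[[0,0,0],0.175],[[0,0,0],0.17],[[20,0,0],0],[[25,0,0],0],[[25,0,0],0],[[0,0,0],0],[[0,0,0],0],[[0,0,0],0],[[0,0,0],0],[[0,0,0],0]]' 110 40
python3 - <<'E'
from m import *
w=manip.camera('wrist');save(w,'w4.png',1.2); T=Rm(manip.read_state()['eef_rot']); print(T.round(3)); 
O=np.array([541.3,-31.8]); R2=np.array([[.958,.2874],[-.2874,.958]])
for y in (-174,-148,-125):
  p=O+R2@[70*np.sin(-1.),y]; P=[*p,85+70*np.cos(1)]; print(P,wpix(w,P)*1.2,rel([*P[:2],P[2]-8]))
E
```

```text
clock: 15.55
eef_pos: [440.2, -156.5, 263.8]
eef_rot: [-2.032, 1.57, 2.73]
wrist_force: [-0.5, -0.2, -1.5]
finger_gap: 53.2
clock: 16.8
eef_pos: [440.4, -156.6, 194.7]
eef_rot: [1.422, 1.57, -0.439]
wrist_force: [-0.1, -0.4, -0.5]
finger_gap: 53.6
[[ 0.     0.958 -0.286]
 [-0.    -0.286 -0.958]
 [-1.     0.     0.   ]]
[np.float64(434.8633557587824), np.float64(-181.56328672763476), np.float64(122.82116141076978)] [309.24 279.84] [79.9  1.8 25.5]
[np.float64(442.3357557587824), np.float64(-156.65528672763475), np.float64(122.82116141076978)] [309.36 246.6 ] [79.9  1.8 -0.5]
[np.float64(448.9459557587824), np.float64(-134.62128672763475), np.float64(122.82116141076978)] [309.6  215.28] [ 79.9   1.9 -23.5]
```

View pics/w4.png

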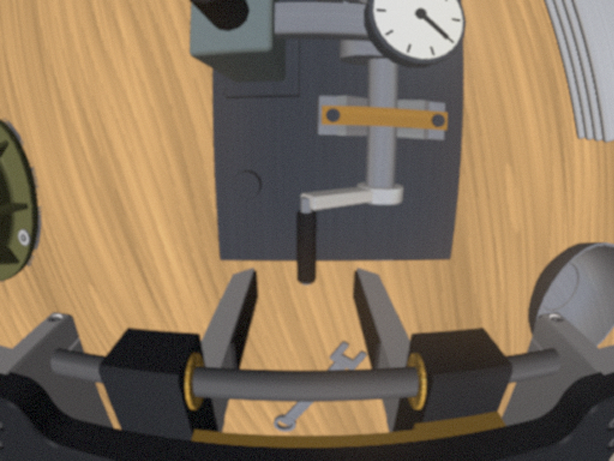

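The wrist view shows the handle at view px (306, 210–282), on the predicted line, with the dial in full view at (421, 14). I'll descend and grip.

```bash
python3 -m handwheel '[[[20,1,0],0],[[20,0,0],0],[[20,0,0],0],[[15,0,0],0],[[5,0,0],0],[[0,0,0],0],[[0,0,0],0],[[0,0,0],0],[[0,0,0],0],[[0,0,0],0]]' 110 40
python3 -m handwheel '[[[0,0,0],0],[[0,0,0],0],[[0,0,0],0],[[0,0,0],0],[[0,0,0],0],[[0,0,0],0],[[0,0,0],0],[[0,0,0],0],[[0,0,0],0],[[0,0,0],0]]' 255 30
cat > e.py <<'E'
from m import *
n=sys.argv[1]
w=manip.camera('wrist'); c=manip.camera('top'); s=manip.read_state(); T=Rm(s['eef_rot'])
g=s['eef_pos']-8*T[:,0]; O=np.array([541.3,-31.8]); R2=np.array([[.958,.2874],[-.2874,.958]])
q=R2.T@(g[:2]-O); th=np.arctan2(q[0],g[2]-85)
print('clock',s['clock'],'stand x,y,z',q.round(1),g[2].round(1),'theta',th.round(3),'r',np.hypot(q[0],g[2]-85).round(1),'F',s['wrist_force'].round(1),'gap',s['finger_gap'].round(1))
# rectify dial from top: centre found by brightest disc, polar search
i=cv2.resize(c['pixels'][172:212,258:300,::-1],None,fx=12,fy=12,interpolation=cv2.INTER_CUBIC)
m=(i.min(2)>130).astype(np.uint8); k,l,st,ce=cv2.connectedComponentsWithStats(m); j=1+np.argmax(st[1:,4]); 
h,_=cv2.findContours((l==j).astype(np.uint8),0,2); (cx,cy),r=cv2.minEnclosingCircle(max(h,key=cv2.contourArea))
gr=cv2.GaussianBlur(i.min(2).astype(np.float32),(0,0),3); a=np.arange(0,360,3)
b=np.array([np.mean([cv2.getRectSubPix(gr,(1,1),(float(cx+r*f*np.sin(t)),float(cy-r*f*np.cos(t))))[0,0] for f in np.arange(.25,.62,.05)]) for t in np.radians(a)])
k=int(np.argmin(b)); print('dial c',round(cx),round(cy),round(r),'top angle',(int(a[k])-197)%360,int(b[k]),int(np.median(b)))
cv2.imwrite('pics/'+n,np.hstack([cv2.resize(i,(400,400)),cv2.resize(w['pixels'][0:200,200:400,::-1],(400,400))]))
E
python3 e.py e0.png
```

```text
clock: 18.1
eef_pos: [441.4, -156.8, 114.6]
eef_rot: [1.578, 1.571, -0.283]
wrist_force: [0.2, 0.4, 0.2]
finger_gap: 53.0
clock: 19.35
eef_pos: [441.3, -156.8, 114.4]
eef_rot: [-1.531, 1.571, 2.892]
wrist_force: [-2.3, -0.0, -0.2]
finger_gap: 13.1Traceback (most recent call last):
  File "e.py", line 6, in <module>
    print('clock',s['clock'],'stand x,y,z',q.round(1),g[2].round(1),'theta',th.round(3),'r',np.hypot(q[0],g[2]-85).round(1),'F',s['wrist_force'].round(1),'gap',s['finger_gap'].round(1))
                                                                                                                                                                ^^^^^^^^^^^^^^^^^^^^^
AttributeError: 'float' object has no attribute 'round'
```

```bash
sed -i "s/s\['finger_gap'\].round(1)/s['finger_gap']/" e.py; cat >> e.py <<'E'
def arc(t0,t1,k,r=70): 
    t=np.linspace(t0,t1,k+1); return np.c_[-np.diff(r*np.cos(t)),np.diff(r*np.sin(t))].round(1).tolist()
if len(sys.argv)>2: print(arc(*map(float,sys.argv[2:4]),int(sys.argv[4])))
E
python3 e.py e0.png -1.0 -0.6 8
```

```text
clock 19.55 stand x,y,z [ -59.9 -148.5] 122.4 theta -1.012 r 70.6 F [-3.1 -0.8  0.4] gap 12.818129394665782
dial c 247 270 86 top angle 220 91 143
[[-2.9, 2.0], [-2.8, 2.1], [-2.7, 2.2], [-2.6, 2.4], [-2.4, 2.5], [-2.3, 2.6], [-2.2, 2.7], [-2.0, 2.8]]
```

View pics/e0.png

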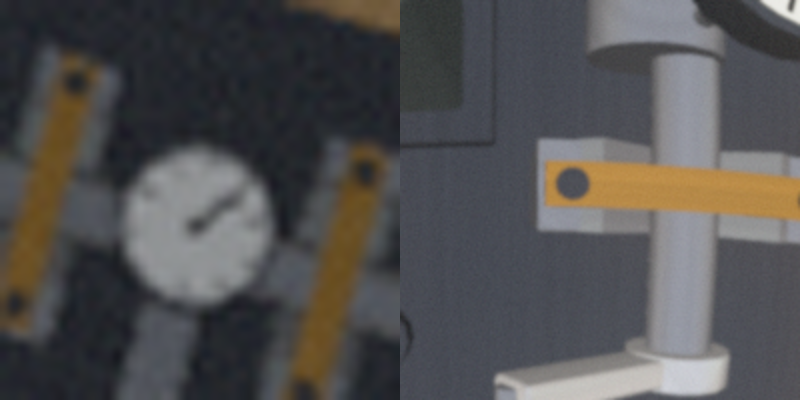

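Gripped at θ ≈ -1.01, radius 70.6 (expected 70). The top picture still reads about half a turn (~213–220°). Turning in 0.4 rad arcs.

```bash
python3 -m handwheel '[[[-2.9,2.0,0],0],[[-2.8,2.1,0],0],[[-2.7,2.2,0],0],[[-2.6,2.4,0],0],[[-2.4,2.5,0],0],[[-2.3,2.6,0],0],[[-2.2,2.7,0],0],[[-2.0,2.8,0],0],[[0,0,0],0],[[0,0,0],0]]' 255 30
python3 e.py e1.png -0.6 -0.2 8
```

```text
clock: 20.8
eef_pos: [460.2, -162.5, 134.7]
eef_rot: [1.471, 1.569, -0.39]
wrist_force: [-2.0, -0.4, 0.5]
finger_gap: 12.7
clock 20.9 stand x,y,z [ -40.2 -148.5] 142.7 theta -0.608 r 70.3 F [-0.7  0.8  0.2] gap 13.130560157787425
dial c 248 271 86 top angle 7 104 143
[[-1.9, 2.9], [-1.8, 3.0], [-1.6, 3.1], [-1.4, 3.2], [-1.3, 3.3], [-1.1, 3.3], [-1.0, 3.4], [-0.8, 3.4]]
```

```bash
python3 -m handwheel '[[[-1.9,2.9,0],0],[[-1.8,3.0,0],0],[[-1.6,3.1,0],0],[[-1.4,3.2,0],0],[[-1.3,3.3,0],0],[[-1.1,3.3,0],0],[[-1.0,3.4,0],0],[[-0.8,3.4,0],0],[[0,0,0],0],[[0,0,0],0]]' 255 30
python3 e.py e2.png -0.2 0.2 8
```

```text
clock: 22.15
eef_pos: [484.4, -169.8, 145.3]
eef_rot: [1.064, 1.571, -0.797]
wrist_force: [-2.8, -0.8, -1.8]
finger_gap: 13.1
clock 22.25 stand x,y,z [ -14.9 -148.5] 153.3 theta -0.215 r 69.9 F [-2.7 -0.8 -0.9] gap 12.970325485387816
dial c 248 272 86 top angle 151 100 143
[[-0.6, 3.4], [-0.4, 3.5], [-0.3, 3.5], [-0.1, 3.5], [0.1, 3.5], [0.3, 3.5], [0.4, 3.5], [0.6, 3.4]]
```

```bash
python3 -m handwheel '[[[-0.6,3.5,0],0],[[-0.4,3.5,0],0],[[-0.3,3.5,0],0],[[-0.1,3.5,0],0],[[0.1,3.5,0],0],[[0.3,3.5,0],0],[[0.4,3.5,0],0],[[0.6,3.5,0],0],[[0,0,0],0],[[0,0,0],0]]' 255 30
python3 e.py e3.png 0.2 0.6 8
python3 - <<'E'
import numpy as np
from scipy.optimize import curve_fit
f=lambda t,p,o:o+36*(10*np.cos(t-p)+np.sqrt(28**2-(10*np.sin(t-p))**2))
print('edit')
E
```

```text
clock: 23.5
eef_pos: [511.2, -177.8, 145.3]
eef_rot: [1.146, 1.57, -0.715]
wrist_force: [-2.7, -3.0, -2.8]
finger_gap: 12.9
clock 23.6 stand x,y,z [  13.2 -148.5] 153.3 theta 0.19 r 69.6 F [-2.8 -2.8 -2.1] gap 12.833196970142545
dial c 248 271 86 top angle 268 95 145
[[0.8, 3.4], [1.0, 3.4], [1.1, 3.3], [1.3, 3.3], [1.4, 3.2], [1.6, 3.1], [1.8, 3.0], [1.9, 2.9]]
edit
```

Angles so far: 216, 367, 511 and 628. Continuing.

```bash
python3 -m handwheel '[[[0.8,3.4,0],0],[[1.0,3.4,0],0],[[1.1,3.3,0],0],[[1.3,3.3,0],0],[[1.4,3.2,0],0],[[1.6,3.1,0],0],[[1.8,3.0,0],0],[[1.9,2.9,0],0],[[0,0,0],0],[[0,0,0],0]]' 255 30
python3 e.py e4.png 0.6 0.9 6
cat > fit.py <<'E'
import numpy as np,sys,json
from scipy.optimize import curve_fit
f=lambda t,p,o:o+36*(10*np.cos(t-p)+np.sqrt(28**2-(10*np.sin(t-p))**2)-38)
t,a=map(np.array,json.loads(sys.argv[1])); p,_=curve_fit(f,t,a,[.5,600]); print('high at',p,'resid',(a-f(t,*p)).round(1))
E
python3 fit.py '[[-1.012,-0.608,-0.215,0.19],[216,367,511,628]]'
```

```text
clock: 24.85
eef_pos: [535.7, -185.2, 134.3]
eef_rot: [0.238, 1.571, -1.622]
wrist_force: [-3.8, -4.4, -2.5]
finger_gap: 12.9
clock 24.95 stand x,y,z [  38.7 -148.5] 142.4 theta 0.594 r 69.2 F [-2.1 -3.8 -1.7] gap 12.854761380159507
dial c 248 271 87 top angle 325 105 146
[[2.0, 2.8], [2.2, 2.7], [2.3, 2.6], [2.4, 2.5], [2.6, 2.4], [2.7, 2.2]]
high at [6.66111991e-01 6.81299185e+02] resid [-1.1  1.1 -0.4  0.3]
```

```bash
python3 -m handwheel '[[[2.0,2.8,0],0],[[2.2,2.7,0],0],[[2.3,2.6,0],0],[[2.4,2.5,0],0],[[2.6,2.4,0],0],[[2.7,2.2,0],0],[[0,0,0],0],[[0,0,0],0],[[0,0,0],0],[[0,0,0],0]]' 255 30
python3 e.py e5.png 0.9 1.1 4
```

```text
clock: 26.2
eef_pos: [550.2, -189.5, 120.2]
eef_rot: [0.049, 1.571, -1.812]
wrist_force: [-3.8, -3.5, -2.2]
finger_gap: 12.8
clock 26.3 stand x,y,z [  53.9 -148.5] 128.2 theta 0.895 r 69.0 F [-3.4 -4.3 -2. ] gap 13.288420424775152
dial c 248 271 87 top angle 316 98 147
[[2.8, 2.1], [2.9, 2.0], [3.0, 1.8], [3.1, 1.7]]
```

```bash
python3 -m handwheel '[[[2.8,2.1,0],0],[[2.9,2.0,0],0],[[3.0,1.8,0],0],[[3.1,1.6,0],0],[[0,0,0],0],[[0,0,0],0],[[0,0,0],0],[[0,0,0],0],[[0,0,0],0],[[0,0,0],0]]' 255 30
python3 e.py e6.png 1.1 0.7 6
```

```text
clock: 27.55
eef_pos: [557.4, -191.7, 108.4]
eef_rot: [0.266, 1.571, -1.595]
wrist_force: [-3.8, -4.5, -1.2]
finger_gap: 13.0
clock 27.65 stand x,y,z [  61.4 -148.5] 116.4 theta 1.098 r 69.0 F [-4.3 -4.2 -1.4] gap 12.897346106909893
dial c 248 271 87 top angle 289 97 147
[[-4.1, -2.3], [-3.9, -2.5], [-3.7, -2.8], [-3.6, -3.0], [-3.3, -3.3], [-3.1, -3.5]]
```

```bash
python3 fit.py '[[-1.012,-0.608,-0.215,0.19,0.594,0.895,1.098],[216,367,511,628,685,676,649]]'; python3 fit.py '[[0.19,0.594,0.895,1.098],[628,685,676,649]]'; python3 - <<'E'
import numpy as np
t=np.linspace(1.1,0.7,7);print(np.c_[-np.diff(70*np.cos(t)),np.diff(70*np.sin(t))].round(1).tolist())
E
```

```text
high at [6.85902852e-01 6.87704940e+02] resid [-0.7  2.2  0.1 -1.7 -0.6 -1.1  1.8]
high at [  0.69243515 687.27530977] resid [ 0.2  0.1 -1.3  1. ]
[[-4.1, -2.3], [-3.9, -2.5], [-3.7, -2.8], [-3.6, -3.0], [-3.3, -3.3], [-3.1, -3.5]]
```

The fit is clean: high point at θ ≈ 0.69, residuals ≤ 2° of dial. I'll turn back to it.

```bash
python3 -m handwheel '[[[-4.1,-2.3,0],0],[[-3.9,-2.5,0],0],[[-3.7,-2.8,0],0],[[-3.6,-3.0,0],0],[[-3.3,-3.3,0],0],[[-3.1,-3.5,0],0],[[0,0,0],0],[[0,0,0],0],[[0,0,0],0],[[0,0,0],0]]' 255 30
python3 e.py e7.png
```

```text
clock: 28.9
eef_pos: [540.9, -186.7, 130.2]
eef_rot: [0.46, 1.571, -1.401]
wrist_force: [-3.2, -4.4, -0.7]
finger_gap: 13.1
clock 29.0 stand x,y,z [  44.1 -148.5] 138.2 theta 0.692 r 69.1 F [-2.5 -4.7 -1. ] gap 13.206864512898779
dial c 248 271 87 top angle 328 100 146
```

```bash
python3 -m handwheel '[[[0,0,0],0],[[0,0,0],0],[[0,0,0],0],[[0,0,0],0],[[0,0,0],0],[[0,0,0],0],[[-8,0,0],0],[[-15,0,0],0],[[-20,0,0],0],[[-20,0,0],0]]' 110 30
python3 -m handwheel '[[[-20,0,0],0],[[-20,0,0],0],[[-10,0,0],0],[[0,0,0],0],[[0,0,0],0],[[0,0,0],0],[[0,0,0],0],[[0,0,0],0],[[0,0,0],0],[[0,0,0],0]]' 110 30
python3 e.py e8.png; python3 -c "
from m import *
w=manip.camera('wrist');save(w,'w9.png',1.5)"
```

```text
clock: 30.25
eef_pos: [540.9, -186.6, 194.9]
eef_rot: [1.457, 1.57, -0.404]
wrist_force: [-0.1, -0.2, 0.3]
finger_gap: 53.8
clock: 31.5
eef_pos: [540.8, -186.5, 243.0]
eef_rot: [-0.666, 1.571, -2.527]
wrist_force: [-0.4, -0.1, 0.5]
finger_gap: 53.8
clock 31.6 stand x,y,z [  44.  -148.4] 251.1 theta 0.259 r 171.8 F [ 0.1 -0.7  0.9] gap 53.67004468155415
dial c 248 271 87 top angle 328 98 145
```

View pics/w9.png

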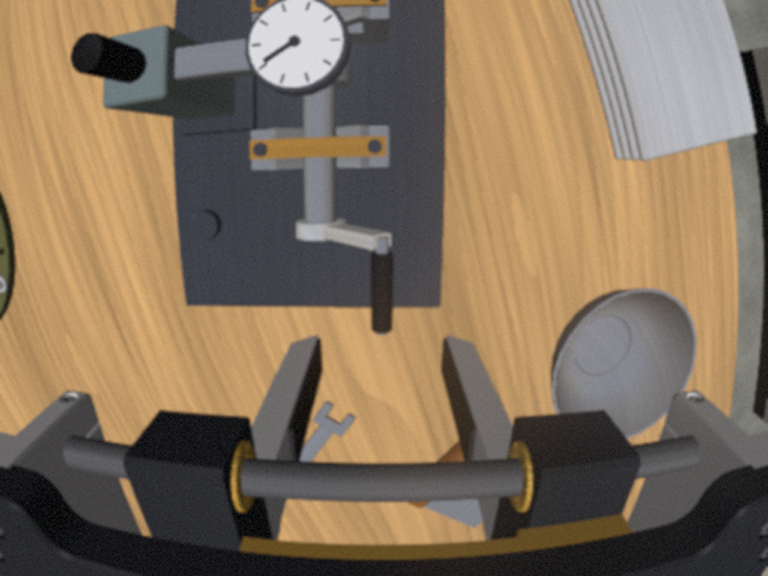

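The view shows the gripper free of the handle (381, 290), the crank leaning to +x where I left it, and the dial at (296, 43) unchanged from its peak reading. Handing in.

```bash
python3 -c "
from cell import manip
print(manip.sign_off())"
```

```text
the job is handed in; nothing more can be done
None
```

The shaft is standing at its high point, hands off, and the job was handed in at about 32 s of the 67 s allowed. `sign_off()` reports no verdict.

- **Lowering the indicator:** I slid the carriage down by its knob. The dial showed 144° (0.4 turn) at one stop. I then overshot to about 1.1 turns, because my first pointer reader was centred on the wrong spot and kept reporting zero. I corrected the reader and lifted the carriage back to 213° (0.59 turn, inside the 0.25–0.8 window). From the recorded stops, the half-turn condition was held for well over 0.3 s.
- **Finding the high point:** I turned the crank from -1.01 to +1.10 rad, reading the dial at seven stops. A fit of the eccentric's known shape put the high point at 0.69 rad, with residuals of at most about 2° of dial (0.06 mm).
- **Final state:** I turned the crank back to 0.692 rad and let go. The dial read 328° plus one turn (about 19 mm of the 32 mm stroke) both before and after release, which matches the fitted peak of about 688°. The gripper was clear, and the wrist force was below about 1 N.
- **Limits of the checks:** I could not measure the plunger tip's height directly; it is inferred from the dial. The whole-turn count also comes from following the dial stop by stop. I kept no record of the bystanders' positions, but the arm touched nothing except the knob and the handle.

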